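# Show the tall vial to the inspection camera

### The arm

A 7-joint arm with a two-finger parallel gripper is mounted at the origin on the work surface. World frame = base frame: x ahead of the robot, y to its left, z up, the work surface at z = 0. Lengths are in m, angles in rad, forces in N, time in s.
With the tool pointing down it reaches from about 0.425 to 0.95 m from the base axis. Payload 4.7 kg.
Tool frame: the origin (TCP) lies on the centre line of the jaws, within the pads' length; the fingertips stand robot.nose_length ahead of it and the grasp point (between the pads) lies 8 mm behind it (robot.nose_length is the distance from the TCP to the fingertips, in m); z points along the fingers, y is the line along which they close (so a half turn about z gives the same grasp; the last joint's range is limited). The gripper opens to 85 mm and grips with 20 to 120 N. Pads are 22 mm wide; open, the fingers measure 114 mm over their backs; the gripper's body (76 mm by 85 mm) begins 54 mm behind the grasp point. The pads swing forward as they close: fully open they stand 13 mm farther back than shut.
Start: joints at [1.173, 0.469, -0.049, 1.532, 0.024, 1.141, -0.082], TCP at [0.243, -0.63, 0.242] pointing down, gripper open.
Joint ranges: [-2.59, 2.59], [-0.33, 1.99], [-1.39, 1.29], [0.1, 2.45], [-1.04, 4.18], [0.21, 1.99], [-2.66, 2.66]. Speed limits (rad/s): [2.57, 2.57, 3.14, 3.14, 3.14, 3.14, 3.14].

### API

Orientations are given as [roll, pitch, yaw] about the fixed x, y, z axes, in that order (R = Rz(yaw) Ry(pitch) Rx(roll)).
In Python, from plant import robot gives the robot as it stands. Calls block until the motion is done:
- robot.goto(position, orientation): joint-space move of the TCP to a pose.
- robot.move_straight(position, vel=0.15, attitude=None, contact_N=None): straight line of the TCP; attitude=None keeps the orientation; vel is the mean speed in m/s. With contact_N (N) it stops when the force on the tool has changed by that much, and returns True; else False.
- robot.move_joints(angles): joint-space move.
- robot.grip(opening, strength=None): opening from 0.0 (shut) to 1.0 (fully open); strength is the grip in N (None keeps the last); returns when the fingers have stopped.
- robot.sleep(seconds).
- robot.inverse_kinematics(position, orientation): joint angles nearest the present ones, or None.
- robot.sense(): the state.
- robot.grab_frame(name): name is "scene" or "top" or "wrist"; returns a dict with "image" (384x512x3 uint8, red, green, blue), "range_z" (384x512 float32, m along the optical axis (not along the pixel's ray), 0 where there is no reading), "fx", "fy", "cx", "cy" (pixels), "R" (3x3) and "t" (3): a world point X has camera coordinates R X + t. Camera axes: x right, y down, z forward; pixel columns grow to the right and rows downward; lengths in m; the calibration is good to about 2 mm. A picture is of the moment at which its call begins.
A pose or a line that the arm cannot do raises robot.IKError and nothing moves.
- robot.close_job(): hands the job in; it is judged then, once.
The state is a dict: "t": time; "joint_pos": joint angles; "joint_velocities": joint speeds; "effort": joint torques, N m; "tcp_pos": TCP position; "tcp_rot": TCP orientation; "wrist_force": force on the tool from outside, world axes, zero at the start; "torque": the same for the moment, N m; "opening": opening from 0.0 (shut) to 1.0 (fully open); "gripper_force": force on a finger pad.
Only numpy, scipy, OpenCV 4.12 (cv2) and the standard library are available. Lean on these libraries where they do the work, as an engineer would, in place of code of your own. Each camera call takes 0.05 s, during which the arm holds its last target. There are 200 camera calls.

### The job

Get the vial inspection station ready by pushing its filter drawer fully home, and only then take the tall vial out of the rack. Hold it up in front of the slanted inspection camera without touching the station with it: the vial's base faces the lens, centred on the lens axis and 90 mm from the glass, with the vial lying along that axis, cap up and away. Finish while still holding it there, steady in the gripper, and leave the other vials and the syringe where they are.

Things in the scene. Friction and masses are not known exactly. Their poses are not given: they have to be found in the camera images.
- tall_vial: The tall vial, loose, 30 mm across and 78 mm tall, about 60 g, standing in one of the rack's three holes (which one varies); it is the only tall one; straight brown glass up to 19 mm below the top, then shoulder, narrow neck and aluminium crimp cap; origin at the centre of its underside, z up through the cap. Standing in the rack its underside is 10 mm and its cap top 88 mm above the table.
- short_vial_a: A short vial in another hole of the rack, 30 mm across, 55 mm tall; straight brown glass up to 19 mm below the top, then shoulder, narrow neck and aluminium crimp cap; origin at the centre of its underside, z up through the cap. Leave it alone.
- short_vial_b: The other short vial in the rack, same as the first. Leave it alone.
- loose_vial: A small vial standing on the table, 24 mm across, 45 mm tall; origin at the centre of its underside. Leave it alone.
- syringe: A capped plastic syringe lying on the table, about 145 mm long and 18 mm high; origin under the middle of its length, on the table side; x along it towards the needle cap. Leave it alone.
- rack: White plastic rack fixed to the table, 64 x 240 x 30 mm (x, y, z), with three blind round holes 32 mm wide and 20 mm deep, 80 mm apart along its y axis; origin at the centre of its underside.
- station: Inspection station fixed to the table: a white base box 140 x 120 x 60 mm (x, y, z) with the drawer in its -x face and the black slanted camera between two brackets above it (nothing of it is higher than 180 mm); origin at the centre of its underside, z up.
- drawer (a joint): Filter drawer of the station: 0 = fully home (its grey front panel against the base box), up to 0.06 m = pulled out along the station's -x. Slides with about 2 N of friction, stays where it is left and has a hard stop at 0.
- drawer_lip (a point): Middle of the front (-x) face of the black finger lip on the drawer front, a bar 60 mm wide (along the station's y), 12 mm high and 12 mm proud of the panel, its middle 42 mm above the table; moves with the drawer. With the drawer home it lies 90 mm from the station's origin along the station's -x. Pushing it along the station's +x shuts the drawer.
- camera: The inspection camera, a black barrel 50 mm across with a grey box at its rear, fixed on the station and slanting up towards the station's -x side, its axis 35 degrees off vertical. Origin at the middle of the lens glass (the upper end face), 150 mm above the table straight over the station's origin; its z axis is the lens axis, pointing out of the lens, up and towards the station's -x.
- focus (a point): Focus point in the air, on the lens axis 90 mm out from the glass (about 224 mm above the table): the centre of the tall vial's underside belongs here, with the vial's z along the camera's z.

How it is judged:
On the way, in this order (a step that is already met when the one before it is completed fails the run):
1. the filter drawer is fully home (within 3 mm) while the tall vial still stands in the rack (value of joint drawer below 0.003 m and distance of tall_vial from where it was at the start of the episode below 0.012 m), for 0.2 s.
2. the tall vial is lifted clear of the rack (height (world z) of tall_vial above 0.05 m), for 0.2 s.
At the end, for the whole second after the job is handed in: The drawer is within 4 mm of fully home; the gripper holds the tall vial, at rest and clear of the station, cap up, its underside centre within 20 mm of the focus point and its axis within 0.2 rad (11 degrees) of the lens axis (value of joint drawer below 0.004 m and distance between tall_vial and focus below 0.02 m and angle between the z axis of tall_vial and the z axis of camera, either way round below 0.2 rad and angle between tall_vial's own z axis and vertical below 1 rad and height (world z) of tall_vial above 0.19 m and contact force between the fingers and tall_vial above 1 N and contact force between tall_vial and station below 0.2 N and linear speed of tall_vial below 0.02 m/s and angular speed of tall_vial below 0.15 rad/s); the arm keeps its last pose, push and grip.
It fails at once if the tall vial knocks against the inspection station (contact force between tall_vial and station above 2 N).
It fails at once if a short vial is moved from its hole (distance of any of short_vial_a, short_vial_b from where it was at the start of the episode above 0.015 m).
It fails at once if the loose vial or the syringe is pushed more than 20 mm away (distance of any of loose_vial, syringe from where it was at the start of the episode above 0.02 m).
It also fails if it takes over 56 s, if anything falls off the work surface, if the arm or the gripper's body presses on something with over 40 N, if the wrist force passes 120 N, or if a joint passes its speed limit or range.

## Working session

There is one attempt and no reset: what is moved stays moved. The work goes in short steps, each a Python script; the robot and the scene stay as the last script left them, time stands still between calls to the robot, and variables do not carry over. Pictures are saved under pics/ and viewed, at most 10 in all, crops included, and the job is handed in when it is done.

```bash
ls; mkdir -p pics
cat > h.py <<'E'
import numpy as np, cv2
from plant import robot
def world(f):
    z=f["range_z"]; v,u=np.mgrid[:z.shape[0],:z.shape[1]]
    c=np.stack([(u-f["cx"])/f["fx"]*z,(v-f["cy"])/f["fy"]*z,z],-1)
    return (c-np.array(f["t"]))@np.array(f["R"]), z>0
def save(f,n): cv2.imwrite(f"pics/{n}.png",f["image"][:,:,::-1])
E
python3 - <<'E'
from h import *
s=robot.sense(); print(s, robot.nose_length)
import pickle
for n in("top","scene"):
    f=robot.grab_frame(n); save(f,n); pickle.dump(f,open(n+".pkl","wb"))
    print(n,-np.array(f["R"]).T@np.array(f["t"]))
E
```

```text
pics
{'t': 0.0, 'joint_pos': array([ 1.17310725,  0.46943931, -0.04859592,  1.5336234 ,  0.0241025 ,
        1.14097433, -0.08229796]), 'joint_velocities': array([ 0.00114395,  0.00116126, -0.0001141 ,  0.00018754, -0.00168893,
        0.00071313, -0.00092547]), 'effort': array([ 3.39429725e-04, -5.10311437e+01, -4.63896431e-02, -2.37711453e+01,
        1.07798076e-02,  7.68690457e-03, -2.14991950e-06]), 'tcp_pos': array([ 0.24315283, -0.62912424,  0.24129268]), 'tcp_rot': array([-3.13973514e+00,  6.67476727e-05,  3.68823182e-01]), 'wrist_force': array([ 0.7814412 , -0.07797668, -0.73499715]), 'torque': array([ 0.04837751, -0.04003497, -0.02436423]), 'gripper_force': 0.0, 'opening': 0.9991192610990112} 0.011
top [ 0.47760593 -0.03775158  0.91382414]
scene [ 1.10491707 -0.10525462  0.71390564]
```

View pics/top.png

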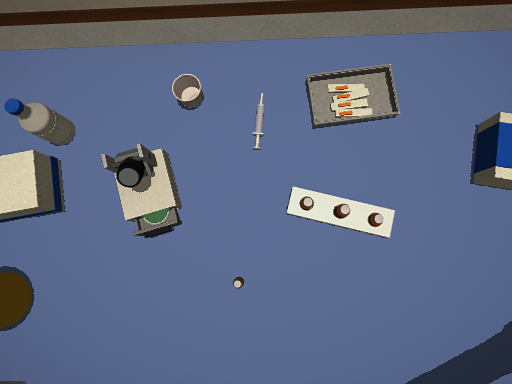

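View pics/scene.png

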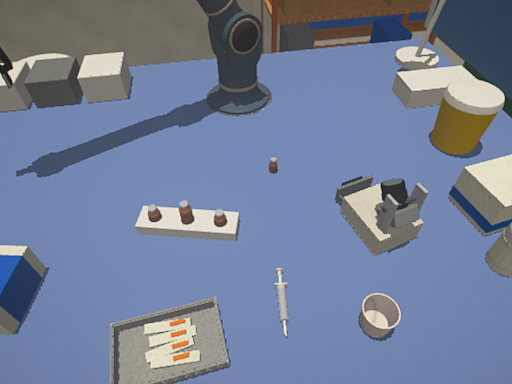

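The top view shows the station at about (148,185) with its drawer open towards the bottom (157,220), i.e. towards the base. It also shows the rack at (340,212), the loose vial at (238,283) and the syringe at (259,122). In the scene view the middle vial (185,212) is the tall one. I'll measure these next.

Run:
```python
from h import *
import pickle
f=pickle.load(open("top.pkl","rb")); g=pickle.load(open("scene.pkl","rb"))
P,ok=world(f); Q,okq=world(g)
v,u=np.mgrid[:384,:512]
def box(m,P=P): return P[m]
def rect(p):
    r=cv2.minAreaRect((p[:,:2]*1000).astype(np.float32)); return np.round(r[0],1),np.round(r[1],1),round(r[2],2),len(p)
print("table z",np.median(P[250:270,300:400,2]))
S=ok&(u>90)&(u<190)&(v>135)&(v<245)
z=P[...,2]
print("base top",rect(P[S&(abs(z-.06)<.005)]))
print("hist",np.histogram(z[S],bins=np.arange(-.005,.2,.01)))
R=ok&(u>280)&(u<400)&(v>180)&(v<242)
print("rack top",rect(P[R&(abs(z-.03)<.005)]))
for c in ((307,203),(343,210),(376,219),(238,283)):
    m=ok&(np.hypot(u-c[0],v-c[1])<12)&(z>(.035))
    p=P[m]; zt=p[:,2].max(); q=p[p[:,2]>zt-.008]; print(c,"top",np.round(np.median(q[:,2]),4),np.round((q.min(0)+q.max(0))[:2]/2,4),np.round(np.ptp(q,0),3),len(q))
D=ok&(u>130)&(u<185)&(v>205)&(v<242)
for lo,hi in((.02,.035),(.035,.05),(.05,.07)):
    print("drawer",lo,rect(P[D&(z>lo)&(z<hi)]))
L=ok&(u>90)&(u<190)&(v>135)&(v<245)&(z>.1)
print("cam",rect(P[L]))
# scene view
zq=Q[...,2]; qs=okq&(Q[...,1]>.1)&(Q[...,1]<.42)&(Q[...,0]>.25)&(Q[...,0]<.7)
print("scene base",rect(Q[qs&(abs(zq-.06)<.004)]))
m=okq&(abs(zq-.03)<.004)&(Q[...,1]<-.02)&(Q[...,1]>-.4)&(Q[...,0]<.6)&(Q[...,0]>.25)
print("scene rack",rect(Q[m]))
m=okq&(Q[...,1]<-.0)&(Q[...,1]>-.4)&(Q[...,0]<.6)&(Q[...,0]>.25)&(zq>.06)&(zq<.1)
print("scene tall",Q[m].min(0),Q[m].max(0),m.sum())
a=cv2.resize(f["image"][120:250,80:200],None,fx=4,fy=4,interpolation=cv2.INTER_CUBIC)
b=cv2.resize(g["image"][160:265,320:440],None,fx=4,fy=4,interpolation=cv2.INTER_CUBIC)
cv2.imwrite("pics/crop.png",np.hstack([a[:420],b[:420]])[:,:800,::-1])
```

```text
table z 0.0007529045859711095
base top (array([601.3, 250.9]), array([178.1, 121.3]), 14.81, 2095)
hist (array([5975,  220,  415,  128,   95,  363, 2095,   23,   25,   66,   92,
         75,  179,  173,  222,  298,  284,    0,    0,    0]), array([-0.005,  0.005,  0.015,  0.025,  0.035,  0.045,  0.055,  0.065,
        0.075,  0.085,  0.095,  0.105,  0.115,  0.125,  0.135,  0.145,
        0.155,  0.165,  0.175,  0.185,  0.195]))
rack top (array([ 544.4, -195.9]), array([240.5,  64.5]), 74.75, 2424)
(307, 203) top 0.0652 [ 0.5654 -0.1186] [0.02  0.02  0.008] 68
(343, 210) top 0.0888 [ 0.5445 -0.1953] [0.018 0.02  0.007] 73
(376, 219) top 0.0654 [ 0.5233 -0.2727] [0.02  0.02  0.007] 74
(238, 283) top 0.0455 [0.3887 0.0441] [0.015 0.014 0.006] 43
drawer 0.02 (array([536.6, 231.6]), array([ 43.4, 115.4]), 14.64, 160)
drawer 0.035 (array([528.5, 228.4]), array([ 50.7, 112. ]), 14.25, 174)
drawer 0.05 (array([532.6, 231.9]), array([103.5,  67.9]), 88.84, 463)
cam (array([645.1, 261. ]), array([90. , 88.3]), 13.92, 1272)
scene base (array([620.4, 258.2]), array([143. , 120.9]), 15.49, 1377)
scene rack (array([ 546.3, -192.7]), array([240.5,  67.8]), 74.95, 1670)
scene tall [ 0.51523636 -0.27898153  0.06010392] [ 0.57789042 -0.10590086  0.09016444] 276
```

Run:
```python
from h import *
import pickle
f=pickle.load(open("top.pkl","rb"));P,ok=world(f)
np.set_printoptions(linewidth=250,precision=3,suppress=True)
print((P[205:242:3,130:185:3,2]*1000).astype(int))
print((P[140:205:4,95:185:4,2]*1000).astype(int))
```

```text
[[57 58 60 60 59 60 60 58 58 59 57 59 62 59 59 57 31  0  0]
 [60 58 61 56 59 63 59 59 58 58 60 61 53 16 15 17  4  1 -1]
 [57 60 60 59 59 58 60 59 60 20 20 22 17 14 15 23  1  0 -2]
 [60 57 60 58 57 56 16 21 20 17 22 18 19 15 13 29  1  0  0]
 [58 59 26 14 14 16 19 21 20 22 20 19 17 14 15 30  9 -1  0]
 [37 22 29 13 12 17 17 19 18 18 20 18 13 13 50 51 36 -1  0]
 [-4  0 31 16 14 15 13 19 18 19 11 52 54 55 53 45 29 10  0]
 [ 0  5 30 23 11 14 17 17 54 52 52 54 46 45  0  0  0  0  0]
 [-2 -2 -2 25 54 53 51 53 49 49 46 49 48 49  0  0  0 -3  0]
 [-1 51 52 52 52 49 47 46 48 46 51 46 -1 -3  0  0  0  0  0]
 [ 1 -1 38 19  0 48 48 47 40  0  0 -1 -1  3  1 -1 -2 -2  0]
 [ 1  0  1 -1  2 -1 -1  0  1  0  2  0  0  0  0  0  0  2 -1]
 [ 4 -1  1 -1 -1 -1 -1  0  0  0 -1  0  0  0  0  2  0  0  0]]
[[  0   3   1   0  -2  -2   1  -1  -2   2  -1   0  -2   2  -4   0   0   2  -1  -2   0   0   0]
 [ -3   0   2   0  -1   0   0   0  -1   0   2 160   2  -1   0   1   0   0   0  -1   0   0   2]
 [  0   0   0   1  -1   0  -1  -1   0  -3  98 160 143   1  -1  -1   1   0   1   0  -1   2   0]
 [  0   0  -1   0  -1   3   0 100 
[... 596 characters left out ...]
9  57  59  58  60  28   2   0  -1]
 [  4   3   4   0   1  -1 149 148 147 144 145 141  57  59  59  59  60  58  58  42   3   0   1]
 [  3   3   0  -2   1   0  59 144 139 140 139  58  60  61  60  62  60  56  59  48   6   1  -1]
 [  2  -2   0   0   0   3  59  61  59  56  59  59  58  59  60  58  59  62  60  61  19   0  -1]
 [  0   0  -1   0  -2   0  61  60  61  61  57  57  60  60  60  58  59  60  59  62  31   0   3]
 [  0   0   1   1   0   2  -1  58  59  59  61  60  60  60  60  59 913  61  59  59  39   0   0]
 [ -1   0   1   0   0   1  -1  59  60  59  58  62  58  59  59  61  59  59  58  60  51   7   0]
 [  0   0   0   1   0   1  -1  59  60  60  59  61  61  60  60  60  62  59  59  59  58  21   0]]
```

```bash
cat >> h.py <<'E'
from scipy.spatial.transform import Rotation as Ro
YAW=np.deg2rad(15.2); ST=np.array([.6195,.2575,0])
def frames(yaw=YAW,st=ST):
    n=Ro.from_euler('z',yaw).apply([-np.sin(np.deg2rad(35)),0,np.cos(np.deg2rad(35))])
    return n, st+[0,0,.15], st+[0,0,.15]+.09*n
E
python3 - <<'E'
from h import *
import pickle
np.set_printoptions(precision=4,suppress=True)
f=pickle.load(open("top.pkl","rb")); g=pickle.load(open("scene.pkl","rb"))
P,ok=world(f); Q,okq=world(g)
n,lens,foc=frames()
# lens: dark points within the expected face
for W,o,im in((P,ok,f["image"]),):
    d=(W-lens); a=d@n; r=np.linalg.norm(d-a[...,None]*n,axis=-1)
    m=o&(abs(a)<.01)&(r<.04)&(im.max(-1)<90)
    p=W[m]; c,A=p.mean(0),np.linalg.svd(p-p.mean(0))[2][2]; A*=np.sign(A[2])
    loc=Ro.from_euler('z',-YAW).apply(p-lens)
    print("lens",(p.min(0)+p.max(0))/2,c,"normal",A,"exp",n,"loc ext",loc.min(0),loc.max(0),m.sum())
for nm,W,o in(("top",P,ok),("scene",Q,okq)):
    l=Ro.from_euler('z',-YAW).apply((W-ST).reshape(-1,3)).reshape(W.shape)
    m=o&(abs(l[...,2]-.06)<.004)&(abs(l[...,1])<.09)&(l[...,0]<.1)&(l[...,0]>-.1)
    q=l[m]; print(nm,"base local pct",np.percentile(q,[.5,99.5],axis=0)[:,:2])
    m=o&(l[...,2]>.04)&(l[...,2]<.051)&(abs(l[...,1])<.028)&(l[...,0]<-.07)&(l[...,0]>-.2)
    q=l[m]; print(nm,"lip",np.percentile(q,[2,50,98],axis=0) if len(q) else 0,len(q))
# grasp / hold IK
for R,pos in((Ro.from_euler('xyz',[np.pi,0,YAW]),[.48,.22,.05]),):
    print(robot.inverse_kinematics(pos,R.as_euler('xyz')))
tv=np.array([.545,-.1945])
for k in (75,-105): print(k,robot.inverse_kinematics([*tv,.048],[np.pi,0,np.deg2rad(k)]))
for psi in (0,90,180,-90):
    x=np.cross([0,0,1],n); x/=np.linalg.norm(x); z=-n; R=Ro.from_matrix(np.c_[x,np.cross(z,x),z])*Ro.from_euler('z',psi,degrees=True)
    print(psi,R.as_euler('xyz'),robot.inverse_kinematics(foc+.038*n,R.as_euler('xyz')))
E
```

```text
lens [0.6229 0.2558 0.1503] [0.6245 0.2542 0.1518] normal [-0.5066 -0.1973  0.8393] exp [-0.5535 -0.1504  0.8192] loc ext [-0.0194 -0.0264 -0.0142] [0.0257 0.0222 0.0148] 257
top base local pct [[-0.0704 -0.0615]
 [ 0.0666  0.058 ]]
top lip [[-0.1204 -0.0266  0.0421]
 [-0.1143  0.      0.0481]
 [-0.1039  0.027   0.0509]] 149
scene base local pct [[-0.0684 -0.0594]
 [ 0.0717  0.0579]]
scene lip [[-0.1183 -0.0268  0.0406]
 [-0.1104 -0.0011  0.0472]
 [-0.0974  0.0267  0.0505]] 104
[-0.0524  0.5613 -0.5897  2.0188  0.478   0.6991 -2.2509]
75 [ 0.5818  0.5882 -0.4154  1.9087  0.3484  0.7155 -0.2993]
-105 [-0.4635  0.865   1.1041  1.9685 -0.9704  0.968  -2.265 ]
0 [-2.5307  0.     -1.3055] [ 0.4424  0.299  -1.1587  2.0835  1.0281  0.5579  1.989 ]
90 [-3.1416  0.6109 -2.8763] [ 0.4046  0.2771 -1.1051  2.0847  0.994   0.5342  0.4432]
180 [2.5307 0.     1.8361] [ 0.477   0.3234 -1.2109  2.0825  1.0628  0.5846 -1.1775]
-90 [ 3.1416 -0.6109  0.2653] [ 0.1764  0.1976 -0.8189  2.093   0.8356  0.4481 -2.577 ]
```

The base box, lens and lip agree with the given sizes to about 2 mm, and the drawer is about 30 mm open. Now I'll push it home.

Run:
```python
from h import *
np.set_printoptions(precision=4,suppress=True)
o=[np.pi,0,YAW]; L=lambda x,y,z: ST+Ro.from_euler('z',YAW).apply([x,y,z])
loc=lambda: Ro.from_euler('z',-YAW).apply(robot.sense()["tcp_pos"]-ST)
robot.goto(L(-.165,0,.25),o); robot.grip(0)
robot.move_straight(L(-.165,0,.044),vel=.15); print(loc(),robot.sense()["t"])
print(robot.move_straight(L(-.115,0,.044),vel=.03,contact_N=15),loc(),robot.sense()["wrist_force"])
print(robot.move_straight(L(-.085,0,.044),vel=.015,contact_N=15),loc(),robot.sense()["wrist_force"])
robot.sleep(.3); f=robot.grab_frame("scene"); save(f,"push"); print(loc(),robot.sense()["wrist_force"],robot.sense()["t"])
```

```text
[-0.1644  0.0002  0.0447] 5.45
False [-0.1151 -0.0001  0.0439] [-2.0759  0.1548 -0.8299]
True [-0.1005 -0.0002  0.0434] [ 0.5316 -0.254   1.1987]
[-0.1022 -0.001   0.0424] [ 0.8355 -0.3875 -0.1126] 8.8333
```

Run:
```python
from h import *
np.set_printoptions(precision=4,suppress=True)
L=lambda x,y,z: ST+Ro.from_euler('z',YAW).apply([x,y,z])
robot.move_straight(L(-.14,0,.044),vel=.15)
robot.move_straight(L(-.15,0,.2),vel=.25)
for nm in ("top","scene"):
    f=robot.grab_frame(nm); W,o=world(f); save(f,"home_"+nm)
    l=Ro.from_euler('z',-YAW).apply((W-ST).reshape(-1,3)).reshape(W.shape)
    m=o&(l[...,2]>.04)&(l[...,2]<.051)&(abs(l[...,1])<.028)&(l[...,0]<-.07)&(l[...,0]>-.2)
    q=l[m]; print(nm,"lip",np.percentile(q,[2,50,98],axis=0) if len(q) else 0,len(q))
print(robot.sense()["t"])
```

```text
top lip [[-0.0906 -0.026   0.0442]
 [-0.0844 -0.0011  0.0479]
 [-0.0771  0.026   0.0505]] 146
scene lip [[-0.0882 -0.0256  0.046 ]
 [-0.0842  0.0001  0.0481]
 [-0.0799  0.0251  0.0502]] 57
10.1083
```

View pics/home_scene.png

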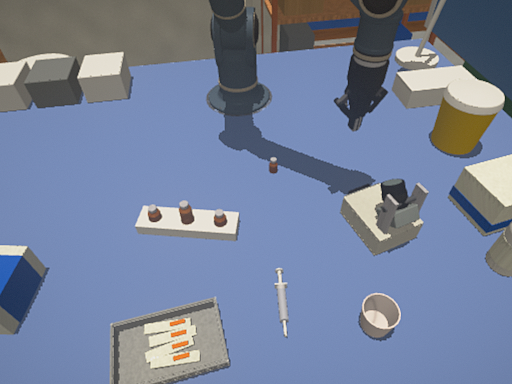

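The drawer front is flush with the box at (360,200), and the lip measures -90 mm, so the drawer is home. Next is the tall vial in the middle hole at (185,212).

Run:
```python
from h import *
np.set_printoptions(precision=4,suppress=True)
o=[np.pi,0,np.deg2rad(74.9)]; V=np.array([.5448,-.195])
robot.goto([*V,.22],o); robot.grip(.7)
robot.move_straight([*V,.12],vel=.2)
f=robot.grab_frame("wrist"); save(f,"wrist")
print(robot.move_straight([*V,.049],vel=.08,contact_N=10),robot.sense()["tcp_pos"])
robot.grip(0,strength=40); s=robot.sense(); print(s["opening"],s["gripper_force"],s["wrist_force"],s["torque"],s["t"])
f=robot.grab_frame("scene"); save(f,"grasp")
cv2.imwrite("pics/gr.png",np.hstack([cv2.imread("pics/wrist.png")[::2,::2],cv2.resize(cv2.imread("pics/grasp.png")[140:260,100:260],(256,192))]))
```

```text
False [ 0.5453 -0.1949  0.0495]
0.337008425161615 39.42612983875733 [-1.2141  0.0857  4.1297] [-0.0131  0.1596  0.0331] 14.3667
```

View pics/gr.png

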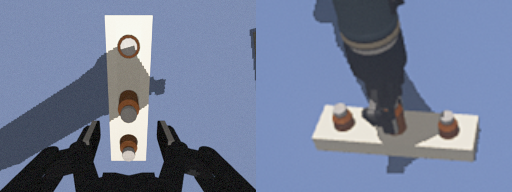

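The wrist view shows the pads straddling the tall vial (128,105). The opening of 0.337, about 29 mm, matches the 30 mm glass. Lift and carry it.

Run:
```python
from h import *
np.set_printoptions(precision=4,suppress=True)
n,lens,foc=frames(); O=np.array([np.pi,.6109,YAW-np.pi])
V=robot.sense()["tcp_pos"]; off=V[2]-.010; print(off)
robot.move_straight([V[0],V[1],.24],vel=.1)
s=robot.sense(); print(s["opening"],s["gripper_force"],s["t"])
robot.goto(foc+(off+.09)*n,O)
s=robot.sense(); print(s["tcp_pos"],s["gripper_force"],s["t"])
robot.move_straight(foc+off*n,vel=.06); robot.sleep(.5)
s=robot.sense(); print(s["tcp_pos"]-foc-off*n,s["tcp_rot"]-O,s["gripper_force"],s["t"])
for nm in("top","scene"):
    f=robot.grab_frame(nm); save(f,"hold_"+nm)
    W,o=world(f); d=W-lens; a=d@n; r=np.linalg.norm(d-a[...,None]*n,axis=-1)
    for lo,hi in((.07,.1),(.1,.12)):
        m=o&(a>lo)&(a<hi)&(r<.022); p=d[m]; 
        if m.sum(): print(nm,m.sum(),"axial min",np.percentile(a[m],[1,5,50]),"perp",(p-a[m][:,None]*n).mean(0))
a=cv2.imread("pics/hold_scene.png")[80:270,300:460]; b=cv2.imread("pics/hold_top.png")[100:290,80:240]
cv2.imwrite("pics/hold.png",cv2.resize(np.hstack([a,b]),None,fx=2.4,fy=2.4,interpolation=cv2.INTER_CUBIC))
```

```text
0.039584485837009596
0.337744585821931 39.50815267413418 16.475
[0.4982 0.224  0.3295] 39.54951830979553 18.0583
[-0. -0.  0.] [-6.2832  0.     -0.    ] 39.54933136497857 20.2083
top 34 axial min [0.0907 0.0917 0.0954] perp [ 0.0076 -0.0072  0.0038]
top 62 axial min [0.1001 0.1011 0.1082] perp [ 0.0093 -0.004   0.0055]
scene 71 axial min [0.0901 0.0904 0.095 ] perp [ 0.0079 -0.0042  0.0046]
scene 144 axial min [0.1001 0.1013 0.11  ] perp [ 0.008  -0.0036  0.0047]
```

View pics/hold.png

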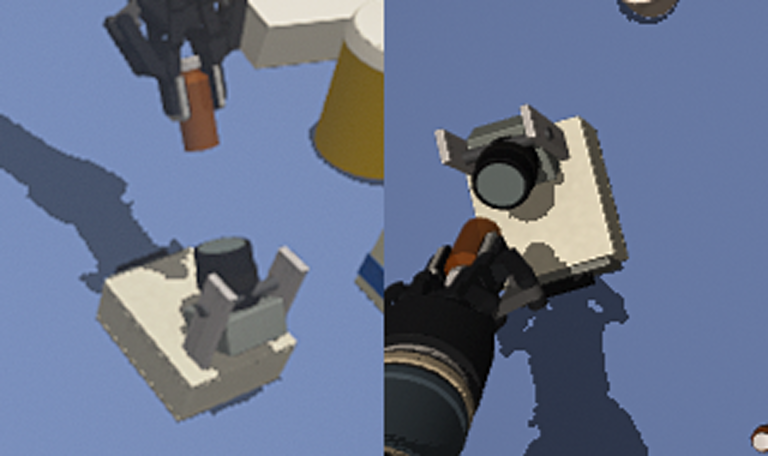

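The picture shows the vial held at crop (198,115), base towards the lens (225,250) and clear of the station. I'll fit a cylinder once to check axis and centring.

Run:
```python
from h import *
from scipy.optimize import least_squares
np.set_printoptions(precision=4,suppress=True)
n,lens,foc=frames(); pts=[]
for nm in("top","scene")*2:
    f=robot.grab_frame(nm); W,o=world(f); d=W-lens; a=d@n; r=np.linalg.norm(d-a[...,None]*n,axis=-1)
    i=f["image"].astype(int); m=o&(a>.088)&(a<.15)&(r<.03)&(i[...,0]>i[...,2]*1.6)&(i[...,0]>50)
    pts.append(W[m])
e1=np.cross([0,0,1],n); e1/=np.linalg.norm(e1); e2=np.cross(n,e1)
def fit(p):
    def res(q):
        ax=n+q[2]*e1+q[3]*e2; ax/=np.linalg.norm(ax); d=p-(foc+.03*n+q[0]*e1+q[1]*e2)
        return np.linalg.norm(np.cross(d,ax),axis=1)-.015
    q=least_squares(res,[0]*4,loss="soft_l1",f_scale=.002); return q.x,np.std(res(q.x)),len(p)
for p in (pts[0],pts[1],np.vstack(pts)): print(fit(p))
s=robot.sense(); print(s["t"],s["gripper_force"],np.abs(s["joint_velocities"]).max())
f=robot.grab_frame("scene"); W,o=world(f)
l=Ro.from_euler('z',-YAW).apply((W-ST).reshape(-1,3)).reshape(W.shape)
m=o&(l[...,2]>.045)&(l[...,2]<.051)&(abs(l[...,1])<.028)&(l[...,0]<-.07)&(l[...,0]>-.2); print("lip",np.percentile(l[m][:,0],[2,50]))
```

```text
(array([ 0.0016, -0.0027,  0.0142, -0.0039]), np.float64(0.0010079726005513948), 182)
(array([-0.0008, -0.0018,  0.0202,  0.0006]), np.float64(0.0012616205142179642), 318)
(array([-0.    , -0.0021,  0.0177, -0.0047]), np.float64(0.0013371020268751952), 993)
20.5083 39.54897090996383 0.0019368439939856674
lip [-0.0885 -0.0841]
```

The axis is within about 0.02 rad and the centring within about 2 mm. The drawer is still home, so I'm handing in.

```bash
python3 -c "
from plant import robot
print(robot.close_job())"
```

```text
the job is handed in; nothing more can be done
None
```

The job is handed in with the drawer pushed home first and the tall vial held steady at the focus point, measured within about 2 mm of the lens axis and 0.02 rad of its direction; the judging result was not shown.

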